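Nest three handled pans with their handles fanned

ROBOT

A 7-joint arm with a two-finger parallel gripper is mounted at the origin on the work surface. World frame = base frame: x ahead of the robot, y to its left, z up, the work surface at z = 0. Lengths are in m, angles in rad, forces in N, time in s.
With the tool pointing down it reaches from about 0.425 to 0.875 m from the base axis. Payload 9.9 kg.
Tool frame: the origin (TCP) lies at the very end of the fingers, on their centre line; the grasp point (between the pads) lies 19 mm behind it; z points along the fingers, y is the direction in which the jaws open and shut (so a half turn about z gives the same grasp; the last joint's range is limited). The gripper opens to 85 mm and grips with 20 to 120 N. Pads are 22 mm wide; open, the fingers measure 114 mm over their backs; the gripper's body (76 mm by 85 mm) begins 54 mm behind the grasp point. The pads swing forward as they close: fully open they stand 13 mm farther back than shut.
Start: joints at [1.213, 0.576, 0.025, 1.437, -0.015, 1.129, -0.057], TCP at [0.183, -0.65, 0.231] pointing down, gripper open.
Joint ranges: [-2.76, 2.76], [-0.34, 2.15], [-1.52, 1.57], [0.19, 2.46], [-1.09, 4.23], [0.17, 1.99], [-2.82, 2.82]. Speed limits (rad/s): [2.22, 2.22, 3.01, 3.01, 3.14, 3.14, 3.14].

INTERFACE

Orientations are given as [roll, pitch, yaw] about the fixed x, y, z axes, in that order (R = Rz(yaw) Ry(pitch) Rx(roll)).
In Python, from station import r, inverse_kinematics, cams gives the robot as it stands. The module is installed in compiled form; this text tells all that it offers. Calls block until the motion is done:
- r.reach(position, orientation): joint-space move of the TCP to a pose.
- r.servo_line(position, max_speed=0.15, rotation=None, max_force=None): straight line of the TCP; rotation=None keeps the orientation; max_speed is the mean speed in m/s. With max_force (N) it stops when the force on the tool has changed by that much, and returns True; else False.
- r.move_j(angles): joint-space move.
- r.set_gripper(opening): opening from 0.0 (shut) to 1.0 (fully open); the grip force is fixed at half the most; returns when the fingers have stopped.
- r.hold(seconds).
- inverse_kinematics(position, orientation): joint angles nearest the present ones, or None.
- r.get_state(): the state.
- cams.capture(name): name is "scene" or "top" or "wrist"; returns a dict with "img" (420x560x3 uint8, red, green, blue), "z_map" (420x560 float32, m along the optical axis (not along the pixel's ray), 0 where there is no reading), "K" (3x3 intrinsics, pixels), "R" (3x3) and "t" (3): a world point X has camera coordinates R X + t. Camera axes: x right, y down, z forward; pixel columns grow to the right and rows downward; lengths in m; the calibration is good to about 2 mm. The wrist camera is an equidistant fisheye: a pixel r from the principal point sees the ray r / f radians off the axis. A picture is of the moment at which its call begins.
A pose or a line that the arm cannot do raises r.PlanningError and nothing moves.
- r.close_job(): hands the job in, once; it reports no verdict.
The state is a dict: "t": time; "joints": joint angles; "joint_velocities": joint speeds; "effort": joint torques, N m; "ee_pos": TCP position; "orientation": TCP orientation; "force": force on the tool from outside, world axes, zero at the start; "torque": the same for the moment, N m; "width": opening from 0.0 (shut) to 1.0 (fully open).
Only numpy, scipy, OpenCV 4.12 (cv2) and the standard library are available. Lean on these libraries where they do the work, as an engineer would, in place of code of your own. Each camera call takes 0.05 s, during which the arm holds its last target.

TASK

The narrow pan has been dropped straight into the wide one and the middle pan left outside: nest all three properly, middle pan in the wide one and narrow pan in the middle one, each sitting flat on the floor of the pan below. Fan the handles like a hand of cards: each handle about 45 degrees round from the one below it, both steps going the same way round (either way will do). The wide pan stays where it stands, and everything else in the cupboard is left alone.

Things in the scene. Friction and masses are not known exactly. Their poses are not given: they have to be found in the camera images.
- wide_pan: Widest, lowest pan, loose at one of three places (left, centre, right), handle roughly towards the robot. Open round steel pan, 58 mm high, 120 across the rim, 108 across the base, wall 3, floor 4; black bar handle level along its +x, 12 wide, 14 tall, out to 127 from the axis, top 13 above the rim. Origin: centre of underside. 0.22 kg.
- middle_pan: Middle pan, loose and empty at another of the places. Open round steel pan, 62 mm high, 98 across the rim, 88 across the base, wall 3, floor 4; black bar handle level along its +x, 12 wide, 14 tall, out to 127 from the axis, top 13 above the rim. Origin: centre of underside. 0.16 kg. Nested in the wide pan its origin is 4 mm above the wide one's, with 7 mm play all round.
- narrow_pan: Narrowest, tallest pan; starts upright inside the wide pan. Open round steel pan, 66 mm high, 76 across the rim, 68 across the base, wall 3, floor 4; black bar handle level along its +x, 12 wide, 14 tall, out to 127 from the axis, top 13 above the rim. Origin: centre of underside. 0.12 kg. In the middle pan its origin is 4 mm above that one's, 7 mm play all round. Handles laid over one another collide.
- wide_pan_grip (a point): Point on the centre line of the wide pan's handle at mid-height, 92 mm from the pan's axis (pan frame x = 92, z = 64 mm).
- middle_pan_grip (a point): Point on the centre line of the middle pan's handle at mid-height, 92 mm from the pan's axis (pan frame x = 92, z = 68 mm).
- narrow_pan_grip (a point): Point on the centre line of the narrow pan's handle at mid-height, 92 mm from the pan's axis (pan frame x = 92, z = 72 mm).
- pail: Bystander: small galvanised pail, 120 mm across the rim, 115 mm high, at the third of the three places, loose. Origin: centre of the underside. Not listed, all fixed and outside the work area: pedal bin 250 mm high at the left (y over 480 mm), crate with stock 190 mm high at the right (y under -480 mm), floor brush 54 mm high at the back (x over 760 mm).
- purple_bottle: Bystander: capped purple plastic bottle, 56 mm across, 140 mm high, standing loose behind the pans. Origin: centre of the underside.
- tin: Bystander: plain metal can, 60 mm across, 115 mm high, standing loose behind the pans. Origin: centre of the underside.
- strainer: Bystander: grey silicone sink strainer, 66 mm across, 29 mm high over its knob, lying loose between the places. Origin: centre of the underside.
- nail_brush: Bystander: small wooden hand brush, 75 x 48 mm, 28 mm high, lying loose between the places. Origin: centre of the underside.
Not all that is in view belongs to the job. Leave any green or purple look-alike of the wide_pan alone.

How it is judged:
On the way, in this order (a step that is already met when the one before it is completed fails the run):
1. the narrow pan is lifted out of the wide pan (distance between narrow_pan and wide_pan above 0.085 m), for 0.1 s.
2. the middle pan sits flat in the wide pan (horizontal distance between middle_pan and wide_pan below 0.014 m and z of middle_pan in the frame of wide_pan below 0.008 m and angle between middle_pan's own z axis and vertical below 0.06 rad), for 0.2 s.
At the end, for the whole second after the job is handed in: Middle pan in wide, narrow in middle, each within 14 mm of centred, underside within 8 mm of the one below, all level within 0.06 rad and at rest; each handle 0.42 to 1.15 rad round from the one below, both the same way; wide pan within 50 mm of its start (all of step 2 and horizontal distance between narrow_pan and middle_pan below 0.014 m and z of narrow_pan in the frame of middle_pan below 0.008 m and angle between each of narrow_pan, wide_pan's own z axis and vertical below 0.06 rad and distance of wide_pan from where it was at the start of the episode below 0.05 m and ((angle between the x axis of middle_pan and the x axis of wide_pan, either way round between 0.42 and 1.15 rad and x of middle_pan_grip in the frame of wide_pan above 0.02 m and y of middle_pan_grip in the frame of wide_pan above 0 m and angle between the x axis of narrow_pan and the x axis of middle_pan, either way round between 0.42 and 1.15 rad and x of narrow_pan_grip in the frame of middle_pan above 0.02 m and y of narrow_pan_grip in the frame of middle_pan above 0 m) or (angle between the x axis of middle_pan and the x axis of wide_pan, either way round between 0.42 and 1.15 rad and x of middle_pan_grip in the frame of wide_pan above 0.02 m and y of middle_pan_grip in the frame of wide_pan below 0 m and angle between the x axis of narrow_pan and the x axis of middle_pan, either way round between 0.42 and 1.15 rad and x of narrow_pan_grip in the frame of middle_pan above 0.02 m and y of narrow_pan_grip in the frame of middle_pan below 0 m)) and linear speed of each of wide_pan, middle_pan, narrow_pan below 0.02 m/s); the robot touches nothing.
It fails at once if a bystander is shifted by more than 30 mm or tipped by more than 0.3 rad (distance of any of pail, purple_bottle, tin, strainer, nail_brush from where it was at the start of the episode above 0.03 m or angle between any of pail, purple_bottle, tin, strainer, nail_brush's own z axis and vertical above 0.3 rad).
It also fails if it takes over 61 s, if anything falls off the work surface, if the arm or the gripper's body presses on something with over 40 N, if the wrist force passes 120 N, or if a joint passes its speed limit or range.

## Working session

There is one attempt and no reset: what is moved stays moved. The work goes in short steps, each a Python script; the robot and the scene stay as the last script left them, time stands still between calls to the robot, and variables do not carry over. Pictures are saved under pics/ and viewed, and the job is handed in when it is done.

```bash
mkdir -p pics; ls
python3 - <<'E'
from station import r,cams
import cv2,pickle
d={}
for n in("scene","top"):
    c=cams.capture(n); d[n]=c
    cv2.imwrite(f"pics/{n}0.png",c["img"][:,:,::-1])
    print(n,c["K"].tolist(),c["R"].round(3).tolist(),c["t"].round(3).tolist())
pickle.dump(d,open("d0.pkl","wb"))
s=r.get_state();print(s["t"],s["ee_pos"],s["orientation"],s["width"],s["joints"])
E
```

```text
pics
scene [[395.43309607584524, 0.0, 279.6744045335692], [0.0, 395.43309607584524, 218.19371788907588], [0.0, 0.0, 1.0]] [[0.775, 0.632, -0.006], [0.489, -0.606, -0.628], [-0.401, 0.484, -0.778]] [-0.35, -0.214, 1.39]
top [[515.7809122497702, 0.0, 278.04432891677834], [0.0, 515.7809122497702, 199.57057554829936], [0.0, 0.0, 1.0]] [[-0.046, -0.999, 0.003], [-0.974, 0.045, -0.22], [0.22, -0.013, -0.975]] [-0.039, 0.517, 1.159]
0.1 [ 0.18238462 -0.64949649  0.23054268] [-3.14016029e+00  7.06709422e-05  2.73800774e-01] 0.9995393039983805 [ 1.21324455  0.57644235  0.02485932  1.43779645 -0.01500935  1.1289727
 -0.05646989]
```

View pics/scene0.png

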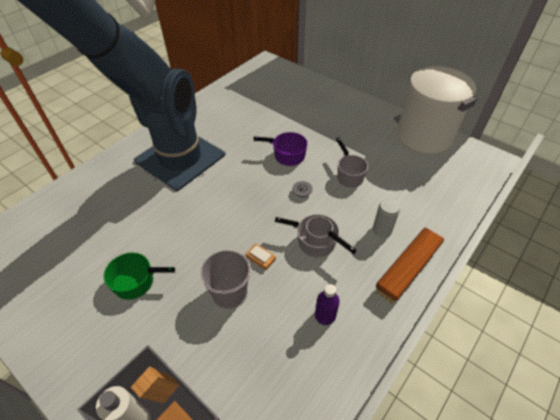

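View pics/top0.png

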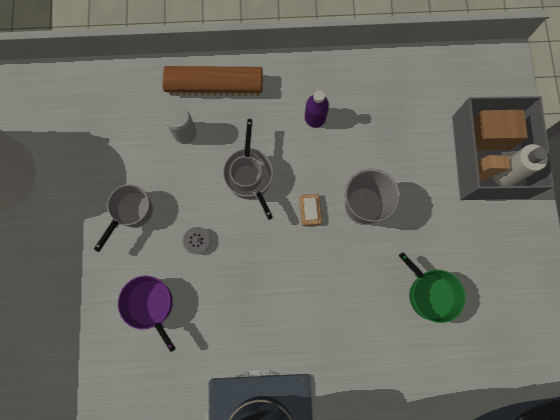

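```bash
cat > h.py <<'E'
import numpy as np,cv2
from scipy.optimize import least_squares
def cloud(c):
    z=c["z_map"];K=c["K"];v,u=np.indices(z.shape)
    P=np.stack([(u-K[0,2])/K[0,0]*z,(v-K[1,2])/K[1,1]*z,z],-1)
    W=(P-c["t"])@c["R"]
    W[z<=0]=np.nan
    return W
def proj(c,X):
    p=c["R"]@np.asarray(X)+c["t"];q=c["K"]@p;return q[:2]/q[2]
def circ(xy,rad):
    f=lambda p:np.hypot(*(xy-p[:2]).T)-rad
    s=least_squares(f,xy.mean(0),loss="soft_l1",f_scale=0.002);return s.x,np.sqrt(np.mean(s.fun**2))
E
python3 - <<'E'
from h import *;import pickle
d=pickle.load(open("d0.pkl","rb"));c=d["top"];W=cloud(c);img=c["img"]
for n,(u,v) in dict(mid=(130,206),wide=(247,173),whand=(265,205),nhand=(249,132),mhand=(105,237),pail=(372,196),tin=(180,125),bot=(317,110),strain=(197,240),nail=(311,209)).items():
    print(n,W[v,u].round(3))
a=img[90:270,70:420];z=W[90:270,70:420,2]
cv2.imwrite("pics/crop0.png",cv2.resize(a,None,fx=2.25,fy=2.25,interpolation=cv2.INTER_CUBIC)[:,:,::-1])
cv2.imwrite("pics/h0.png",cv2.resize(np.clip(np.nan_to_num(z)*2000,0,255).astype(np.uint8),None,fx=2.25,fy=2.25,interpolation=0))
s=d["scene"];W=cloud(s);a=s["img"][120:270,260:410]
cv2.imwrite("pics/crop1.png",cv2.resize(a,None,fx=4,fy=4,interpolation=cv2.INTER_CUBIC)[:,:,::-1])
E
```

```text
mid [0.526 0.299 0.008]
wide [nan nan nan]
whand [ 0.5   -0.032  0.074]
nhand [ 0.675 -0.002  0.088]
mhand [0.442 0.337 0.073]
pail [ 0.525 -0.296  0.006]
tin [0.689 0.156 0.116]
bot [ 0.718 -0.165  0.101]
strain [0.431 0.133 0.031]
nail [ 0.494 -0.141  0.031]
```

View pics/crop0.png

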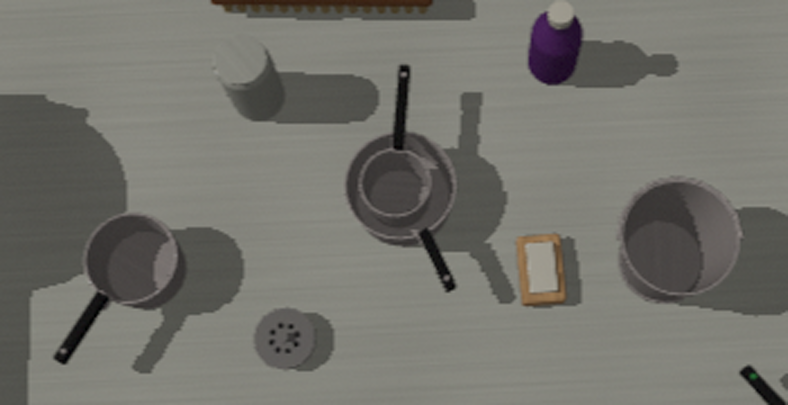

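View pics/h0.png

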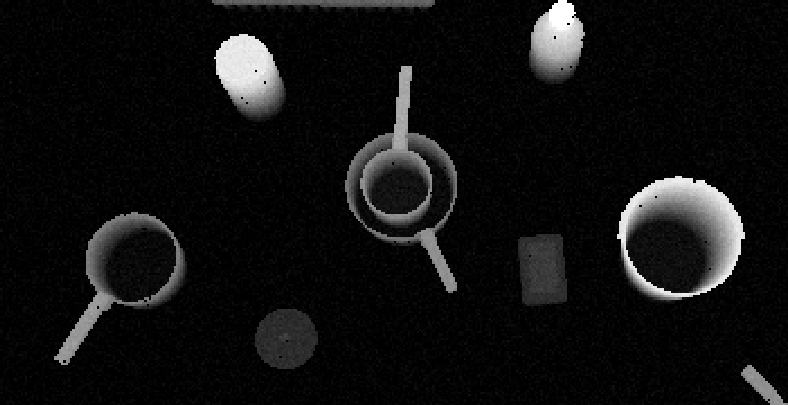

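View pics/crop1.png

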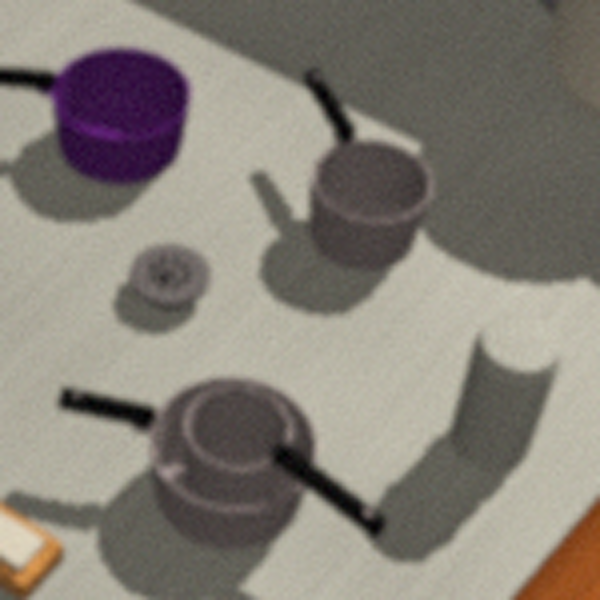

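```bash
cat >> h.py <<'E'
DIM=dict(wide=(.058,.060),middle=(.062,.049),narrow=(.066,.038))
def fitpan(c,name,guess,z0=0.0,hand=None):
    """guess xy of axis; hand: approx handle angle. Fit axis & yaw from depth cloud."""
    H,R=DIM[name];W=cloud(c).reshape(-1,3);I=c["img"].reshape(-1,3).astype(int)
    W_=np.nan_to_num(W,nan=-9)
    d=W_[:,:2]-guess;rr=np.hypot(*d.T)
    dark=I.max(1)<75
    hm=dark&(abs(W_[:,2]-(z0+H+.013))<.007)&(rr>R+.006)&(rr<.140)
    if hand is not None:
        a=np.arctan2(d[:,1],d[:,0])-hand; hm&=abs((a+np.pi)%(2*np.pi)-np.pi)<.45
    rm=(abs(W_[:,2]-(z0+H))<.005)&(abs(rr-R)<.014)&~dark
    h=W_[hm,:2];p=W_[rm,:2]
    ctr=np.array(guess,float)
    for _ in range(3):
        e=np.hypot(*(p-ctr).T);q=p[abs(e-(R-.0015))<.008]
        ctr,rms=circ(q,R-.0015)
    hc=h.mean(0);_,_,V=np.linalg.svd(h-hc);ax=V[0]*np.sign(V[0]@(hc-ctr))
    yl=np.arctan2(ax[1],ax[0]);yc=np.arctan2(*(hc-ctr)[::-1])
    tip=(h-ctr)@ax
    # axis from handle line + tip
    print(name,"rim",ctr.round(4),"rms",rms.round(4),"n",len(q),"| hand n",len(h),"hc",hc.round(4),"yaw line %.3f ctr %.3f tip %.4f"%(yl,yc,np.percentile(tip,98)),"zs",np.median(W_[rm,2]).round(4),np.median(W_[hm,2]).round(4))
    return ctr,yl,yc,hc
E
python3 - <<'E'
from h import *;import pickle
d=pickle.load(open("d0.pkl","rb"))
for n in("top","scene"):
    c=d[n];print(n)
    for nm,g,z,hd in(("wide",(.56,0),0,None),("middle",(.52,.29),0,None),("narrow",(.56,0),.004,0.)):
        if nm=="wide":hd=-2.6
        if nm=="middle":hd=2.6
        fitpan(c,nm,g,z,hd)
    W=cloud(c)
c=d["top"]
for p in[(.2,.0,0),(.5,-.2,0)]: print(p,proj(c,p))
W=cloud(d["top"])[...,2];print("table z",np.nanmedian(W[250:330,220:380]))
W=cloud(d["scene"])[...,2];print("table z",np.nanmedian(W[180:260,215:260]))
E
```

```text
top
wide rim [0.5585 0.0028] rms 0.0047 n 41 | hand n 65 hc [ 0.485  -0.0364] yaw line -2.755 ctr -2.651 tip 0.1000 zs 0.0584 0.0718
middle rim [0.5186 0.2888] rms 0.0014 n 134 | hand n 183 hc [0.4425 0.3364] yaw line 2.576 ctr 2.583 tip 0.1249 zs 0.0621 0.0755
narrow rim [0.5853 0.0104] rms 0.001 n 43 | hand n 157 hc [0.6585 0.0018] yaw line -0.110 ctr -0.117 tip 0.1127 zs 0.0704 0.0837
scene
wide rim [ 0.563  -0.0006] rms 0.0044 n 64 | hand n 42 hc [ 0.4899 -0.0404] yaw line -2.740 ctr -2.644 tip 0.0992 zs 0.0569 0.0692
middle rim [0.5199 0.2862] rms 0.0017 n 101 | hand n 56 hc [0.4422 0.3349] yaw line 2.561 ctr 2.582 tip 0.1245 zs 0.0602 0.0728
narrow rim [0.5854 0.0078] rms 0.0068 n 31 | hand n 120 hc [ 0.6591 -0.0018] yaw line -0.129 ctr -0.129 tip 0.1118 zs 0.0677 0.0814
(0.2, 0.0, 0) [257.18935348 337.76011477]
(0.5, -0.2, 0) [333.74485346 208.08624488]
table z 0.0010152850356664007
table z -0.000519610014450265
```

```bash
python3 - <<'E'
from h import *;import pickle
d=pickle.load(open("d0.pkl","rb"))
for n in("top","scene"):
    c=d[n];print(n)
    fitpan(c,"wide",(.572,.002),0,-2.7);fitpan(c,"wide",(.575,.004),0,-2.7);fitpan(c,"middle",(.519,.288),0,2.58);fitpan(c,"narrow",(.575,.007),.004,-.12);fitpan(c,"narrow",(.57,.007),.004,-.12)
E
python3 - <<'E'
from h import *;import pickle
c=pickle.load(open("d0.pkl","rb"))["top"];img=c["img"].copy()
import sys
W=cloud(c)
big=cv2.resize(img[110:240,60:300],None,fx=3.3,fy=3.3,interpolation=cv2.INTER_CUBIC)
def draw(cx,cy,yaw,H,R,z0,col):
    t=np.linspace(0,2*np.pi,80)
    P=[proj(c,(cx+R*np.cos(a),cy+R*np.sin(a),z0+H)) for a in t]
    cv2.polylines(big,[((np.array(P)-[60,110])*3.3).astype(int)],1,col,1)
    P=[proj(c,(cx+s*np.cos(yaw)-w*np.sin(yaw),cy+s*np.sin(yaw)+w*np.cos(yaw),z0+H+.013)) for s,w in((R,.006),(.127,.006),(.127,-.006),(R,-.006))]
    cv2.polylines(big,[((np.array(P)-[60,110])*3.3).astype(int)],1,col,1)
draw(.572,.003,-2.75,.058,.060,0,(255,0,0))
draw(.519,.288,2.577,.062,.049,0,(0,255,0))
draw(.573,.011,-.12,.066,.038,.004,(255,255,0))
cv2.imwrite("pics/ov0.png",big[:,:,::-1])
E
```

```text
top
wide rim [0.5854 0.0061] rms 0.0012 n 147 | hand n 90 hc [ 0.491 -0.034] yaw line -2.760 ctr -2.740 tip 0.1256 zs 0.0584 0.0719
wide rim [0.5856 0.0061] rms 0.0012 n 169 | hand n 98 hc [ 0.4929 -0.0332] yaw line -2.756 ctr -2.740 tip 0.1257 zs 0.0584 0.0719
middle rim [0.5186 0.2888] rms 0.0014 n 134 | hand n 184 hc [0.4427 0.3363] yaw line 2.576 ctr 2.583 tip 0.1249 zs 0.0621 0.0756
narrow rim [0.5851 0.0105] rms 0.0012 n 121 | hand n 171 hc [0.6623 0.0014] yaw line -0.110 ctr -0.118 tip 0.1237 zs 0.0704 0.0837
narrow rim [0.5845 0.0103] rms 0.0011 n 92 | hand n 169 hc [0.6618 0.0014] yaw line -0.110 ctr -0.115 tip 0.1234 zs 0.0704 0.0838
scene
wide rim [0.586  0.0037] rms 0.0017 n 144 | hand n 57 hc [ 0.4949 -0.0379] yaw line -2.707 ctr -2.714 tip 0.1216 zs 0.0566 0.0694
wide rim [0.5863 0.0037] rms 0.0016 n 162 | hand n 62 hc [ 0.4966 -0.0372] yaw line -2.716 ctr -2.714 tip 0.1217 zs 0.0564 0.0694
middle rim [0.5199 0.2862] rms 0.0017 n 101 | hand n 56 hc [0.4422 0.3349] yaw line 2.561 ctr 2.582 tip 0.1245 zs 0.0602 0.0728
narrow rim [0.5863 0.0083] rms 0.0015 n 95 | hand n 142 hc [ 0.6665 -0.0026] yaw line -0.121 ctr -0.134 tip 0.1261 zs 0.068 0.0812
narrow rim [0.5859 0.0082] rms 0.0016 n 78 | hand n 135 hc [ 0.6642 -0.0023] yaw line -0.123 ctr -0.135 tip 0.1223 zs 0.0678 0.0814
```

View pics/ov0.png

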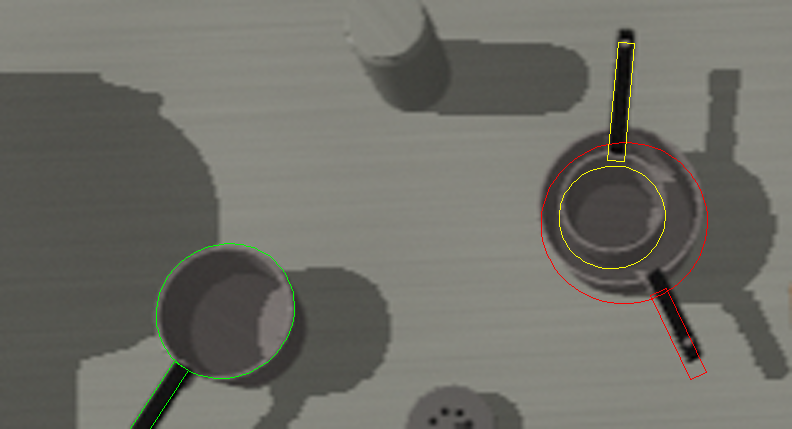

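```bash
cat >> h.py <<'E'
from station import r,cams,inverse_kinematics
def gp(ax,yaw,d=.092): return np.array([ax[0]+d*np.cos(yaw),ax[1]+d*np.sin(yaw)])
HM=dict(wide=.064,middle=.068,narrow=.072)
def tcp(name,ax,yaw,z0): g=gp(ax,yaw);return [g[0],g[1],z0+HM[name]-.019]
E
python3 - <<'E'
from h import *
for nm,ax,yw,zs in(("narrow",(.5855,.0095),-.122,(.006,.145)),("narrow",(.65,.27),1.5,(0,.145)),("middle",(.519,.2875),2.578,(0,.145)),("middle",(.586,.005),2.763,(.004,.1)),("narrow",(.586,.005),1.978,(.008,.145))):
  for f in(0,np.pi,-np.pi):
    for z in zs:
      q=inverse_kinematics(tcp(nm,ax,yw,z),[np.pi,0,yw+f]);print(nm,yw,round(f,1),z,None if q is None else np.round(q,2))
E
```

```text
narrow -0.122 0 0.006 [-0.09  0.75  0.04  1.61 -0.03  0.78 -1.73]
narrow -0.122 0 0.145 [-0.01  0.6  -0.1   1.47  0.06  1.07 -1.81]
narrow -0.122 3.1 0.006 [ 0.34  0.84 -0.74  1.59  0.65  0.97  0.83]
narrow -0.122 3.1 0.145 [ 0.37  0.7  -0.8   1.46  0.52  1.2   0.95]
narrow -0.122 -3.1 0.006 [ 0.34  0.84 -0.74  1.59  0.65  0.97  0.83]
narrow -0.122 -3.1 0.145 [ 0.37  0.7  -0.8   1.46  0.52  1.2   0.95]
narrow 1.5 0 0 [-0.25  0.91 -0.64  1.37  0.57  1.04 -1.06]
narrow 1.5 0 0.145 [-0.14  0.85 -0.94  1.22  0.67  1.38 -1.1 ]
narrow 1.5 3.1 0 [-0.03  1.16 -1.3   1.36  1.1   1.41  1.78]
narrow 1.5 3.1 0.145 [-0.05  0.98 -1.3   1.22  0.93  1.55  1.89]
narrow 1.5 -3.1 0 [-0.03  1.16 -1.3   1.36  1.1   1.41  1.78]
narrow 1.5 -3.1 0.145 [-0.05  0.98 -1.3   1.22  0.93  1.55  1.89]
middle 2.578 0 0 [-0.19  0.77 -0.87  1.93  0.8   0.83 -0.5 ]
middle 2.578 0 0.145 [ 0.01  0.71 -1.26  1.78  0.72  1.21 -0.46]
middle 2.578 3.1 0 [-1.03  0.68  0.47  1.96 -0.52  0.61 -2.36]
middle 2.578 3.1 0.145 [-1.18  0.52  0.69  1.83 -0.4   0.94 -2.45]
middle 2.578 -3.1 0 [-1.03  0.68  0.47  1.96 -0.52  0.61 -2.36
[... 163 characters left out ...]
.51 -0.79  1.98  0.48  0.85  0.51]
middle 2.763 3.1 0.004 [-0.19  0.57  0.03  2.09 -0.03  0.48 -2.09]
middle 2.763 3.1 0.1 [-0.09  0.42 -0.11  1.99  0.07  0.73 -2.2 ]
middle 2.763 -3.1 0.004 [-0.19  0.57  0.03  2.09 -0.03  0.48 -2.09]
middle 2.763 -3.1 0.1 [-0.09  0.42 -0.11  1.99  0.07  0.73 -2.2 ]
narrow 1.978 0 0.008 [ 0.07  0.65 -0.49  1.93  0.47  0.68 -0.3 ]
narrow 1.978 0 0.145 [ 0.21  0.5  -0.68  1.78  0.37  0.99 -0.21]
narrow 1.978 3.1 0.008 [-0.4   0.63  0.24  1.95 -0.26  0.6  -2.73]
narrow 1.978 3.1 0.145 [-0.94  0.83  1.36  1.82 -0.87  1.25 -2.06]
narrow 1.978 -3.1 0.008 [-0.4   0.63  0.24  1.95 -0.26  0.6  -2.73]
narrow 1.978 -3.1 0.145 [-0.94  0.83  1.36  1.82 -0.87  1.25 -2.06]
```

Run:
```python
from h import *
yw=-.122;p=tcp("narrow",(.5855,.0095),yw,.004)
s=r.get_state();e=s["ee_pos"]
r.servo_line([e[0],e[1],.34],max_speed=.3)
r.reach([p[0],p[1],.30],[np.pi,0,yw])
r.set_gripper(.45)
r.servo_line([p[0],p[1],.15],max_speed=.3)
c=cams.capture("wrist");cv2.imwrite("pics/w1.png",c["img"][:,:,::-1])
c=cams.capture("scene");cv2.imwrite("pics/s1.png",c["img"][:,:,::-1])
s=r.get_state();print(s["t"],s["ee_pos"],s["orientation"],s["width"])
```

```text
4.75 [ 0.67835893 -0.00147632  0.15256748] [-3.14079531 -0.00398862 -0.12211897] 0.4465389704249951
```

View pics/w1.png

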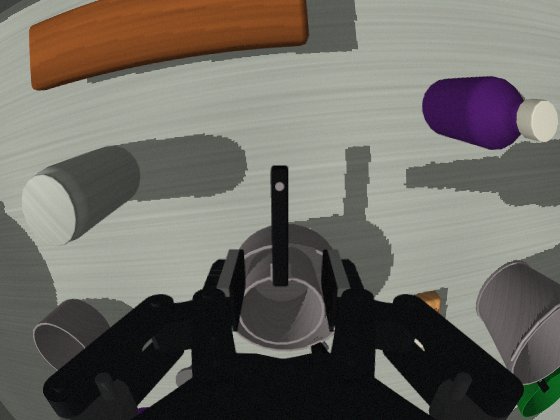

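View pics/s1.png

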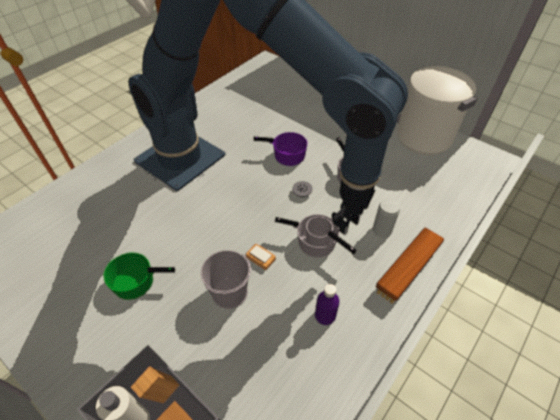

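The wrist view shows the narrow pan's handle (col 280) centred between the fingers (cols about 235 and 328). I can descend and grip.

Run:
```python
from h import *
yw=-.122;p=tcp("narrow",(.5855,.0095),yw,.004)
print(r.servo_line([p[0],p[1],p[2]],max_speed=.15,max_force=15))
r.set_gripper(0.0)
s=r.get_state();print(s["t"],s["ee_pos"],s["width"],s["force"].round(2))
print(r.servo_line([p[0],p[1],p[2]+.145],max_speed=.15,max_force=25))
s=r.get_state();print(s["t"],s["ee_pos"],s["width"],s["force"].round(2),s["torque"].round(2))
for n in("scene","top","wrist"):
    c=cams.capture(n);cv2.imwrite(f"pics/{n}2.png",c["img"][:,:,::-1])
```

```text
False
5.8667 [ 0.67774154 -0.00164926  0.05811443] 0.12427568499330885 [1.35 0.2  4.84]
False
6.9833 [ 0.67617158 -0.00179625  0.20085759] 0.13116349789430928 [-0.53  0.24 -1.71] [-0.07 -0.13 -0.01]
```

View pics/scene2.png

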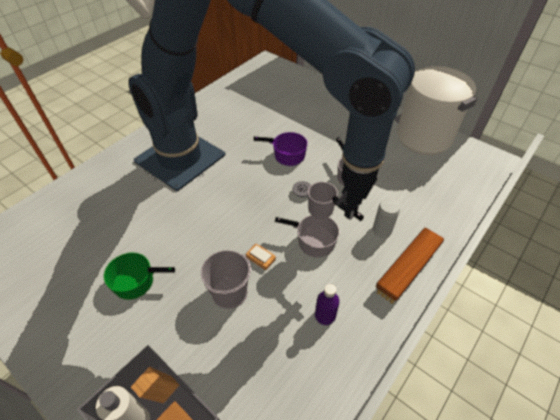

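View pics/wrist2.png

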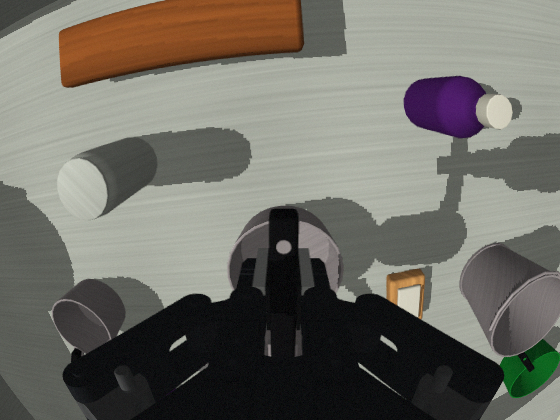

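Run:
```python
from h import *
yw=1.5;p=tcp("narrow",(.65,.27),yw,0)
r.servo_line([p[0],p[1],.205],max_speed=.18,rotation=[np.pi,0,yw])
s=r.get_state();print(s["t"],s["ee_pos"],s["orientation"],s["force"].round(2))
r.servo_line([p[0],p[1],p[2]+.025],max_speed=.2)
print(r.servo_line([p[0],p[1],p[2]-.004],max_speed=.06,max_force=4))
s=r.get_state();print(s["t"],s["ee_pos"],s["orientation"],s["force"].round(2))
r.set_gripper(.4)
s=r.get_state();print(s["t"],s["ee_pos"],s["orientation"],s["force"].round(2))
r.servo_line([p[0],p[1],.24],max_speed=.3)
ym=2.578;q=tcp("middle",(.519,.2875),ym,0)
r.servo_line([q[0],q[1],.16],max_speed=.3,rotation=[np.pi,0,ym])
import pickle;d={}
for n in("scene","top","wrist"):
    c=cams.capture(n);d[n]=c;cv2.imwrite(f"pics/{n}3.png",c["img"][:,:,::-1])
pickle.dump(d,open("d3.pkl","wb"))
s=r.get_state();print(s["t"],s["ee_pos"],s["orientation"],s["force"].round(2))
for n in("top","scene"):
    for a in(("narrow",(.65,.27),0,1.5),("middle",(.519,.2875),0,2.578),("wide",(.586,.005),0,-2.73)):
        try: fitpan(d[n],*a)
        except Exception as e: print(n,a,e)
```

```text
9.3083 [0.65688176 0.36088486 0.20505961] [3.14126590e+00 4.86693404e-04 1.49857682e+00] [-0.24 -0.97 -1.3 ]
True
10.525 [0.65676489 0.36262768 0.05350963] [ 3.14057362e+00 -1.41335614e-03  1.50044209e+00] [ 0.5  -0.51  7.87]
10.875 [0.65636708 0.36176388 0.05328247] [-3.14131427e+00 -1.96554089e-04  1.49992372e+00] [-0.18  0.24 -0.41]
13.025 [0.44196525 0.33678812 0.16007832] [3.14114640e+00 2.96928638e-06 2.57624895e+00] [-0.47 -0.4  -0.88]
narrow rim [0.6484 0.2667] rms 0.0013 n 83 | hand n 171 hc [0.6544 0.3535] yaw line 1.493 ctr 1.502 tip 0.1252 zs 0.0659 0.0792
top ('middle', (0.519, 0.2875), 0, 2.578) Initial guess is outside of provided bounds
top ('wide', (0.586, 0.005), 0, -2.73) index -1 is out of bounds for axis 0 with size 0
narrow rim [0.6504 0.2649] rms 0.0017 n 84 | hand n 73 hc [0.6574 0.3508] yaw line 1.511 ctr 1.490 tip 0.1253 zs 0.064 0.0773
middle rim [0.5196 0.286 ] rms 0.0019 n 111 | hand n 51 hc [0.4434 0.334 ] yaw line 2.581 ctr 2.580 tip 0.1231 zs 0.0598 0.0734
wide rim [0.5864 0.0038] rms 0.0016 n 181 | hand n 81 hc [ 0.4984 -0.0352] yaw line -2.782 ctr -2.724 tip 0.1243 zs 0.0562 0.0693h.py:13: RuntimeWarning: Mean of empty slice.
  s=least_squares(f,xy.mean(0),loss="soft_l1",f_scale=0.002);return s.x,np.sqrt(np.mean(s.fun**2))
  ret = um.true_divide(
h.py:30: RuntimeWarning: Mean of empty slice.
  hc=h.mean(0);_,_,V=np.linalg.svd(h-hc);ax=V[0]*np.sign(V[0]@(hc-ctr))
```

View pics/wrist3.png

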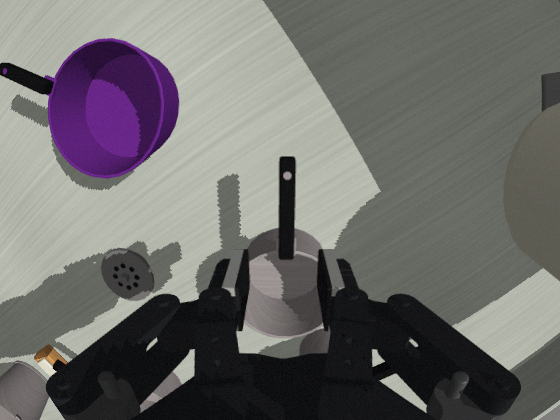

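View pics/top3.png

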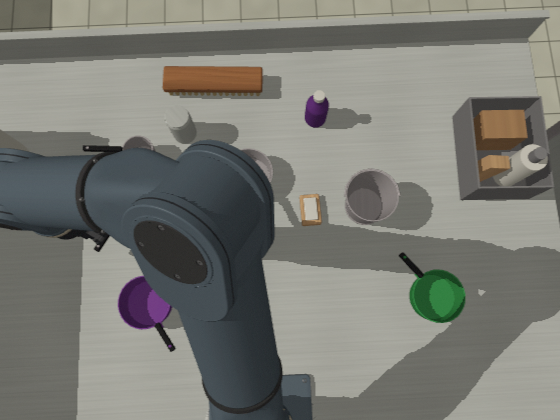

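Run:
```python
from h import *
ym=2.578;q=tcp("middle",(.519,.2875),ym,0)
print(r.servo_line(q,max_speed=.15,max_force=15))
r.set_gripper(0.0)
s=r.get_state();print(s["t"],s["ee_pos"],s["width"],s["force"].round(2))
print(r.servo_line([q[0],q[1],q[2]+.12],max_speed=.15,max_force=25))
y2=2.763;p=tcp("middle",(.586,.005),y2,.004)
r.servo_line([p[0],p[1],q[2]+.12],max_speed=.18,rotation=[np.pi,0,y2])
import pickle;d={}
for n in("scene","top","wrist"):
    c=cams.capture(n);d[n]=c;cv2.imwrite(f"pics/{n}4.png",c["img"][:,:,::-1])
pickle.dump(d,open("d4.pkl","wb"))
s=r.get_state();print(s["t"],s["ee_pos"],s["orientation"],s["force"].round(2),s["torque"].round(2))
fitpan(d["scene"],"middle",(.586,.005),.12,2.763)
```

```text
False
14.2417 [0.44155119 0.33720932 0.0498128 ] 0.12573625476110278 [-0.62  0.74  4.83]
False
17.175 [0.50042482 0.03969624 0.16910747] [3.14144311e+00 1.30275672e-04 2.76417493e+00] [ 0.04 -0.09 -1.06] [ 0.1   0.11 -0.04]
middle rim [0.585 0.004] rms 0.0017 n 146 | hand n 92 hc [0.511  0.0303] yaw line 2.917 ctr 2.800 tip 0.0959 zs 0.179 0.1934
```

View pics/scene4.png

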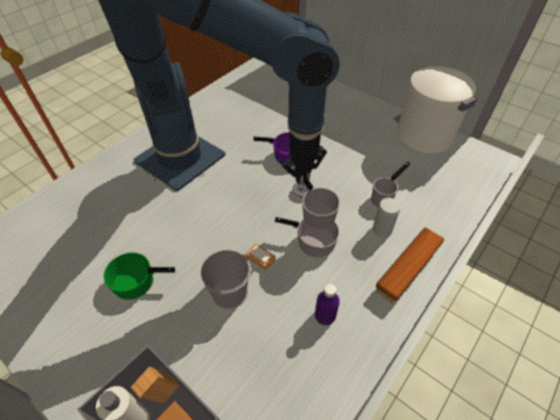

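View pics/top4.png

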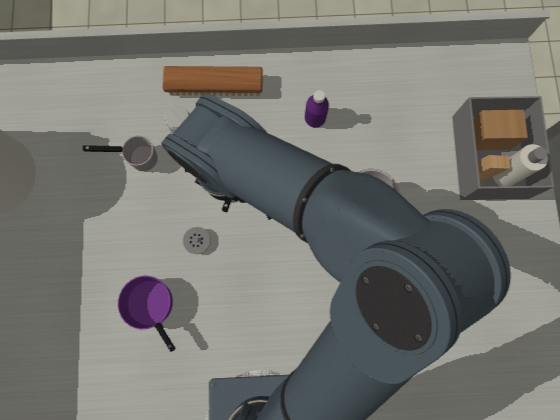

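The scene camera puts the middle pan within about 1.5 mm of the wide pan's axis, so I'll lower it.

Run:
```python
from h import *
y2=2.763;p=tcp("middle",(.587,.005),y2,.004)
r.servo_line([p[0],p[1],p[2]+.065],max_speed=.15)
print(r.servo_line([p[0],p[1],p[2]+.02],max_speed=.08,max_force=8))
print(r.servo_line([p[0],p[1],p[2]-.004],max_speed=.05,max_force=4))
s=r.get_state();print(s["t"],s["ee_pos"],s["force"].round(2))
r.set_gripper(.35)
s=r.get_state();print(s["t"],s["ee_pos"],s["force"].round(2))
r.servo_line([p[0],p[1],.20],max_speed=.3)
yw=1.5;q=tcp("narrow",(.6495,.2665),yw,0)
r.servo_line([q[0],q[1],.17],max_speed=.3,rotation=[np.pi,0,yw])
import pickle;d={}
for n in("scene","top","wrist"):
    c=cams.capture(n);d[n]=c;cv2.imwrite(f"pics/{n}5.png",c["img"][:,:,::-1])
pickle.dump(d,open("d5.pkl","wb"))
s=r.get_state();print(s["t"],s["ee_pos"],s["orientation"],s["force"].round(2))
for n in("top","scene"):
    for a in(("middle",(.586,.005),.004,2.763),("wide",(.586,.005),0,-2.73)):
        try: fitpan(d[n],*a)
        except Exception as e: print(n,a,e)
a=d["scene"]["img"][150:270,240:420]
cv2.imwrite("pics/sc5.png",cv2.resize(a,None,fx=4,fy=4,interpolation=cv2.INTER_CUBIC)[:,:,::-1])
```

```text
False
True
18.8083 [0.50073069 0.03949502 0.05313252] [-3.07  0.43 11.82]
19.1333 [0.50099642 0.0387417  0.05313647] [-0.62 -0.13 -0.77]
21.3333 [0.6562478  0.3569533  0.17021783] [3.14134578e+00 4.87958859e-04 1.49933563e+00] [-0.12 -0.42 -0.65]
middle rim [0.5848 0.0043] rms 0.0014 n 194 | hand n 142 hc [0.5026 0.037 ] yaw line 2.758 ctr 2.764 tip 0.1256 zs 0.0658 0.0796
wide rim [0.5852 0.0054] rms 0.0015 n 215 | hand n 110 hc [ 0.4979 -0.031 ] yaw line -2.758 ctr -2.747 tip 0.1256 zs 0.0579 0.0719
middle rim [0.5866 0.0022] rms 0.0016 n 137 | hand n 75 hc [0.501  0.0352] yaw line 2.765 ctr 2.773 tip 0.1245 zs 0.0643 0.0774
wide rim [0.5864 0.0039] rms 0.002 n 165 | hand n 68 hc [ 0.5005 -0.0351] yaw line -2.718 ctr -2.715 tip 0.1218 zs 0.0567 0.0694
```

View pics/sc5.png

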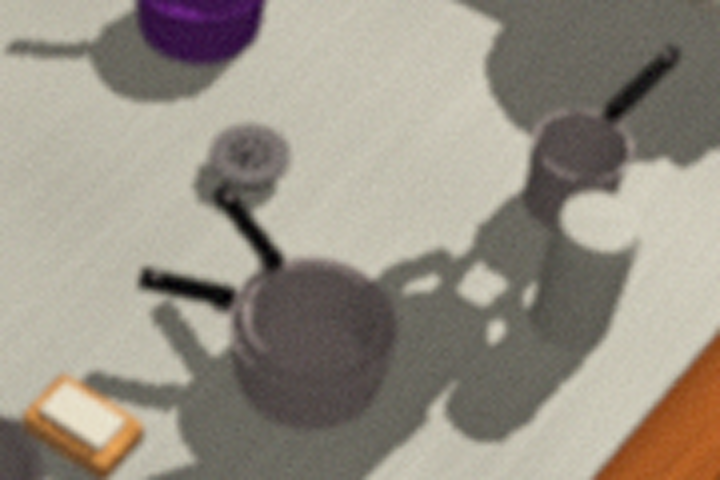

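View pics/wrist5.png

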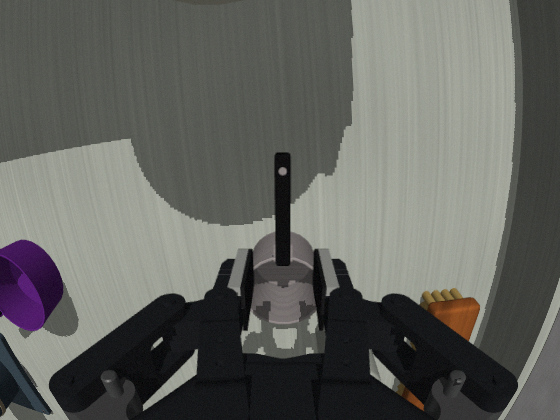

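The middle pan is nested flat: rim and handle heights match, it is within 2 mm of centred, and the handle step is about 0.77 rad. The wrist view shows the narrow handle at col 283, centred between the fingers. Next I grip it and nest it.

Run:
```python
from h import *
yw=1.5;q=tcp("narrow",(.6495,.2665),yw,0)
print(r.servo_line(q,max_speed=.15,max_force=15))
r.set_gripper(0.0)
s=r.get_state();print(s["t"],s["ee_pos"],s["width"],s["force"].round(2))
print(r.servo_line([q[0],q[1],q[2]+.145],max_speed=.15,max_force=25))
y2=1.98;p=tcp("narrow",(.5857,.0038),y2,.008)
r.servo_line([p[0],p[1],q[2]+.145],max_speed=.18,rotation=[np.pi,0,y2])
import pickle;d={}
for n in("scene","top"):
    c=cams.capture(n);d[n]=c;cv2.imwrite(f"pics/{n}6.png",c["img"][:,:,::-1])
pickle.dump(d,open("d6.pkl","wb"))
s=r.get_state();print(s["t"],s["ee_pos"],s["orientation"],s["force"].round(2),s["torque"].round(2))
fitpan(d["scene"],"narrow",(.586,.004),.145,1.98)
```

```text
False
22.5583 [0.65650329 0.35899619 0.05428205] 0.12841591095513993 [-0.04  1.67  4.41]
False
25.5417 [0.54917404 0.08908144 0.198013  ] [ 3.14130538e+00 -4.27008030e-04  1.98089977e+00] [-0.67 -0.12 -1.23] [ 0.15  0.03 -0.02]
narrow rim [0.5858 0.0033] rms 0.0016 n 102 | hand n 113 hc [0.5541 0.0775] yaw line 2.018 ctr 1.974 tip 0.1178 zs 0.2081 0.2215
```

View pics/scene6.png

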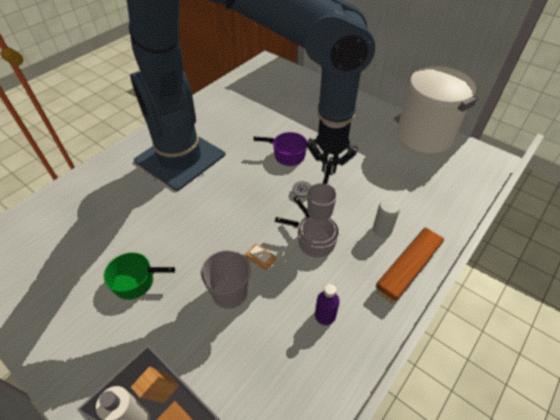

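Run:
```python
from h import *
y2=1.98;p=tcp("narrow",(.5865,.0028),y2,.008)
r.servo_line([p[0],p[1],p[2]+.07],max_speed=.15)
print(r.servo_line([p[0],p[1],p[2]+.02],max_speed=.08,max_force=8))
print(r.servo_line([p[0],p[1],p[2]-.004],max_speed=.05,max_force=4))
s=r.get_state();print(s["t"],s["ee_pos"],s["force"].round(2))
r.set_gripper(.35)
r.servo_line([p[0],p[1],.24],max_speed=.25)
r.servo_line([.50,.30,.30],max_speed=.3)
import pickle;d={}
for n in("scene","top"):
    c=cams.capture(n);d[n]=c;cv2.imwrite(f"pics/{n}7.png",c["img"][:,:,::-1])
pickle.dump(d,open("d7.pkl","wb"))
s=r.get_state();print(s["t"],s["ee_pos"],s["force"].round(2))
for n in("top","scene"):
    for a in(("narrow",(.586,.004),.008,1.98),("middle",(.586,.004),.004,2.763),("wide",(.586,.005),0,-2.73)):
        try: fitpan(d[n],*a)
        except Exception as e: print(n,a,e)
a=d["scene"]["img"][150:270,240:420]
cv2.imwrite("pics/sc7.png",cv2.resize(a,None,fx=4,fy=4,interpolation=cv2.INTER_CUBIC)[:,:,::-1])
```

```text
False
True
27.3333 [0.54994552 0.08774029 0.06161351] [-0.45 -0.07  5.79]
29.525 [0.50084356 0.29771707 0.29900158] [ 0.84  0.55 -0.34]
narrow rim [0.5857 0.0028] rms 0.0018 n 151 | hand n 173 hc [0.5524 0.0773] yaw line 1.989 ctr 1.991 tip 0.1200 zs 0.0738 0.0873
middle rim [0.5849 0.0042] rms 0.0015 n 179 | hand n 16 hc [0.5317 0.0262] yaw line 1.335 ctr 2.751 tip 0.0141 zs 0.066 0.08
wide rim [0.5852 0.0058] rms 0.0014 n 200 | hand n 44 hc [ 0.5142 -0.025 ] yaw line -2.640 ctr -2.733 tip 0.0924 zs 0.0583 0.0717
narrow rim [0.5869 0.001 ] rms 0.0019 n 111 | hand n 56 hc [0.5547 0.0769] yaw line 1.978 ctr 1.972 tip 0.1199 zs 0.0721 0.0859
middle rim [0.5863 0.0022] rms 0.0017 n 130 | hand n 78 hc [0.5005 0.0352] yaw line 2.751 ctr 2.774 tip 0.1249 zs 0.0647 0.0772
wide rim [0.5863 0.004 ] rms 0.0017 n 158 | hand n 78 hc [ 0.5009 -0.035 ] yaw line -2.712 ctr -2.713 tip 0.1218 zs 0.0568 0.0694
```

View pics/sc7.png

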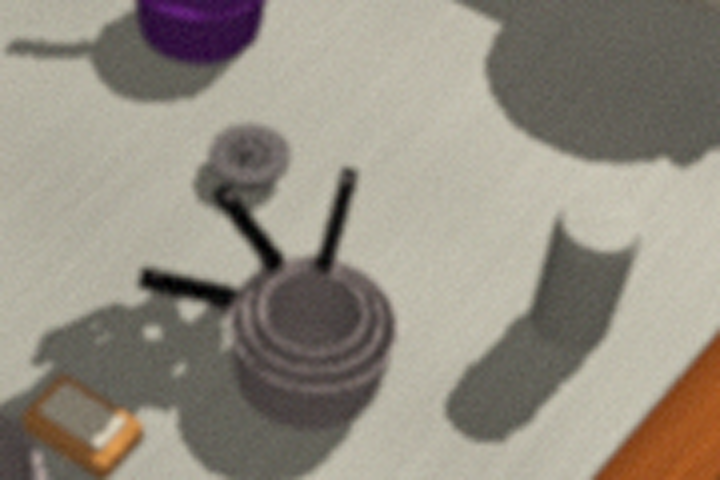

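View pics/top7.png

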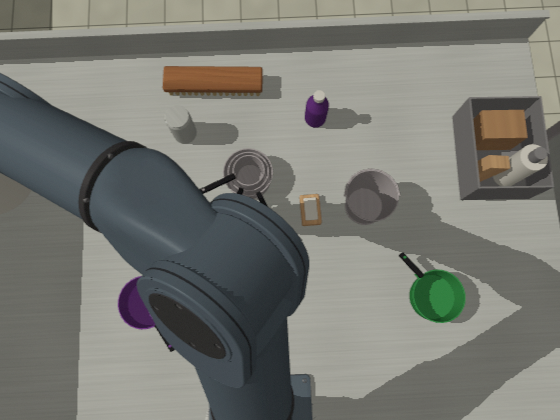

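Both views show three concentric rims and fanned handles with even steps of about 0.78 rad. The bystanders have not moved and the arm is clear, so I'm handing in.

Run:
```python
from h import *
r.hold(.3);r.close_job();print("done")
```

```text
the job is handed in; nothing more can be done
done
```

The three pans are nested with their handles fanned, and the job was handed in at about 30 s of the 61 s allowed. I lifted the narrow pan out by its handle and parked it at the back left. I then set the middle pan in the wide one and the narrow pan in the middle one.

My last checks used the scene and top cameras just before handing in:

- **Centring:** each pan is within about 2 mm of the axis of the one below.
- **Seating:** rim heights of about 58, 66 and 74 mm match pans sitting flat on each floor.
- **Handles:** the steps are about 0.79 rad both times, turning the same way.
- **Wide pan:** it stayed within 1 mm of its start.
- **Bystanders:** they looked unmoved in the pictures; I did not measure them again. The strainer was out of the top camera's view but visible in the scene camera.

The only disagreements were these:

- **Cameras:** the two differ by about 2 mm in y and z, which is within calibration.
- **Top-view handle fit:** the last fit of the middle handle in the top view was unusable because the arm hid it, so that angle comes from the scene camera and an earlier clear view.

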